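# Pin the stack of finds baskets together

## Task

Lock the stack of three washing baskets: take the longest of the three pins out of the stand and thread it from above, upright, down through the top, middle and bottom eyes of the stack until its flange sits fully home on the top eye. Lower it by hand all the way rather than dropping it in, then let go.

Things in the scene. Friction and masses are not known exactly. Their poses are not given: they have to be found in the camera images.
- pin_grip (a point): Longest pin, loose, upright, 40 mm deep in a 50 mm high fixed stand, in a row (85 mm apart, about along y) with two shorter ones (36 and 54 mm lower), at any place. Steel shaft 10 mm thick, 104 long; flange 48 across, 6 thick; black round grip 22 across, 48 high; 0.14 kg. Point: middle of the grip, 134 mm above the tip, 30 above the flange's underside. z: from tip to grip.
- eye_top (a point): Top basket's eye: level steel tongue 56 mm wide, 6 thick, with a round hole 30 mm across, on the long side facing the pin stand. Point: hole centre on the upper face, 114 mm above the bench; the flange rests here. z up, y into the basket (wall 36 mm away, rim 5 mm above this face). Stack of three fixed white slatted baskets, each 260 x 190 x 40.
- eye_mid (a point): Middle basket's eye, same shape, 40 mm below the top one. The top and middle eyes are each up to 3 mm in x and y out of line with the bottom one. Point: hole centre on the upper face.
- eye_low (a point): Bottom basket's eye, same shape, 80 mm below the top one. Point: hole centre on the upper face, 34 mm above the bench. The tip of the longest pin ends 10 mm above the bench when home.
Mind the look-alikes: they are no part of the job. Leave any blue, green or purple look-alike of the part that bears pin_grip alone.

How it is judged:
On the way:
1. the upright pin's tip is inside or below the top eye, the pin being held (z of pin_grip in the frame of eye_top between 0.06 and 0.13 m and horizontal distance between pin_grip and eye_top below 0.02 m and contact force between pin_long and the fingers above 1 N).
At the end, for the whole second after the job is handed in: The longest pin stands upright (within 0.17 rad) and at rest through all three eyes, its flange on the top eye: the middle of its grip is 24 to 36 mm above the top eye's upper face and within 16 mm of the hole's centre line (horizontal distance between pin_grip and eye_top below 0.016 m and z of pin_grip in the frame of eye_top between 0.024 and 0.036 m and angle between pin_grip's own z axis and vertical below 0.17 rad and linear speed of pin_long below 0.02 m/s); the robot touches nothing.
It fails at once if the pin is dropped: let go over the eyes with its flange more than 30 mm above the top eye (horizontal distance between pin_grip and eye_top below 0.025 m and z of pin_grip in the frame of eye_top above 0.06 m and contact force between pin_long and the fingers below 0.2 N).
It also fails if it takes over 45 s, if anything falls off the work surface, if the arm or the gripper's body presses on something with over 40 N, if the wrist force passes 120 N, or if a joint passes its speed limit or range.

## Robot

A 7-joint arm with a two-finger parallel gripper is mounted at the origin on the work surface. World frame = base frame: x ahead of the robot, y to its left, z up, the work surface at z = 0. Lengths are in m, angles in rad, forces in N, time in s.
With the tool pointing down it reaches from about 0.425 to 1.025 m from the base axis. Payload 9.4 kg.
Tool frame: the origin (TCP) lies at the very end of the fingers, on their centre line; the grasp point (between the pads) lies 19 mm behind it; z points along the fingers, y is the direction in which the jaws open and shut (so a half turn about z gives the same grasp; the last joint's range is limited). The gripper opens to 85 mm and grips with 20 to 120 N. Pads are 22 mm wide; open, the fingers measure 114 mm over their backs; the gripper's body (76 mm by 85 mm) begins 54 mm behind the grasp point. The pads swing forward as they close: fully open they stand 13 mm farther back than shut.
Start: joints at [-1.377, 0.599, -0.003, 1.599, 0.002, 0.943, -0.08], TCP at [0.194, 0.699, 0.231] pointing down, gripper open.
Joint ranges: [-2.57, 2.57], [-0.35, 1.97], [-1.29, 1.29], [0.11, 2.56], [-1.05, 4.19], [0.11, 1.86], [-2.63, 2.63]. Speed limits (rad/s): [2.22, 2.22, 3.01, 3.01, 3.14, 3.14, 3.14].

## Interface

Orientations are given as a unit quaternion [x, y, z, w].
In Python, from rig import arm gives the robot as it stands.
- The arm moves only by the tool carry_out, never from a script. Its argument "deltas" is a list that holds one entry, the list of rows, each a list of 7 numbers: the finger opening in cm, from 0 to 8.54, then the shift along the world's x, y, z in cm, then the turn, a rotation vector about the world's x, y, z in degrees. A call has 1 to 10 rows; each row shifts and turns the commanded pose from where the row before left it; what a row does not reach is not made up. A row lasts 1/12 s, in which the tool goes at most 41.7 mm and 7.16 degrees, less where a joint would pass 70% of its speed; a pose out of reach is approached as far as the arm can. A call is refused whole if a number of a shift passes 4.17 or a number of a turn 7.16, either way. A call with a gripper value outside its range is refused whole. The fingers move at their own pace and stop on an object; "grip_force" is the grip in N (left out, the last holds). Time passes only in rows, so rows that do not move let the fingers close. It gives the time, the measured TCP pose, the force and the opening at its end, in the units of the state.
- arm.state(): the state, without advancing time (a new reading comes with each control period).
- arm.read_camera(name): name is "side" or "top" or "wrist"; returns (picture, depth): 480x640x3 uint8, red, green, blue; 480x640 float32, m along the optical axis (not along the pixel's ray), 0 where there is no reading.
- arm.camera_model(name): a dict with "fx", "fy", "cx", "cy" (pixels), "extrinsics" (4x4, takes a point from camera to world coordinates); the wrist camera has in their place "mount" (4x4, takes a point from camera to tool coordinates, whose origin is the TCP and whose axes are the flange's). Camera axes: x right, y down, z forward; pixel columns grow to the right and rows downward; lengths in m; the calibration is good to about 2 mm. A picture is of the moment at which its call begins: read the wrist's pose just before it. camera_model takes no time and is no camera call.
- arm.sign_off(): hands the job in, once; it reports no verdict.
The state is a dict: "t": time; "q": joint angles; "dq": joint speeds; "tau": joint torques, N m; "ee_pos": TCP position; "orientation": TCP orientation; "wrist_force": force on the tool from outside, world axes, zero at the start; "torque": the same for the moment, N m; "width": finger opening in m.
Only numpy, scipy, OpenCV 4.12 (cv2) and the standard library are available. Lean on these libraries where they do the work, as an engineer would, in place of code of your own. Each camera call takes 0.05 s, during which the arm holds its last target.

## Working session

There is one attempt and no reset: what is moved stays moved. The work goes in short steps, Python scripts to look and compute and a tool call to move; the robot and the scene stay as the last step left them, time stands still between calls to the robot, and variables do not carry over. Pictures are saved under pics/ and viewed, and the job is handed in when it is done.

Besides the shell and the picture viewer there is one more tool, called after "Request:" as name(argument=value, ...), one argument or row to a line, values as JSON. carry_out: Moves the arm, as the interface text tells. Its arguments: {"type":"object","properties":{"deltas":{"type":"array","items":{"type":"array","items":{"type":"array","items":{"type":"number"}}}},"grip_force":{"type":"number"}},"required":["deltas"]}

```bash
ls; mkdir -p pics; python3 - <<'E'
from rig import arm
import cv2, numpy as np
s=arm.state(); print(s['t'],s['ee_pos'],s['orientation'],s['width'])
for n in ('top','side','wrist'):
    m=arm.camera_model(n); print(n,{k:(np.round(v,4).tolist() if k in('extrinsics','mount') else v) for k,v in m.items()})
for n in ('top','side'):
    p,d=arm.read_camera(n); cv2.imwrite(f'pics/{n}0.png',p[:,:,::-1]); np.save(f'pics/{n}0.npy',d)
E
```

```text
pics
0.0 [0.19381242 0.69812757 0.23041543] [ 1.34944042e-01  9.90852914e-01 -7.78412694e-04 -4.84483965e-05] 0.08542448671377746
top {'fx': 502.31523965521563, 'fy': 502.31523965521563, 'cx': 321.9587859099694, 'cy': 249.40727024708823, 'extrinsics': [[-0.023, -0.9865, 0.1621, 0.387], [-0.9997, 0.0219, -0.009, -0.0649], [0.0053, -0.1623, -0.9867, 0.9105], [0.0, 0.0, 0.0, 1.0]]}
side {'fx': 479.782888624032, 'fy': 479.782888624032, 'cx': 312.86238561954656, 'cy': 241.72387778187843, 'extrinsics': [[-0.9572, -0.1595, 0.2416, 0.3503], [-0.2892, 0.563, -0.7742, 0.4432], [-0.0126, -0.811, -0.585, 0.5273], [0.0, 0.0, 0.0, 1.0]]}
wrist {'fx': 339.2096396734075, 'fy': 339.2096396734075, 'cx': 320.7965995697149, 'cy': 237.31233454724062, 'mount': [[-0.0009, -0.9468, -0.3219, 0.0838], [1.0, -0.0008, -0.0006, 0.0], [0.0003, -0.3219, 0.9468, -0.1428], [0.0, 0.0, 0.0, 1.0]]}
```

View pics/top0.png

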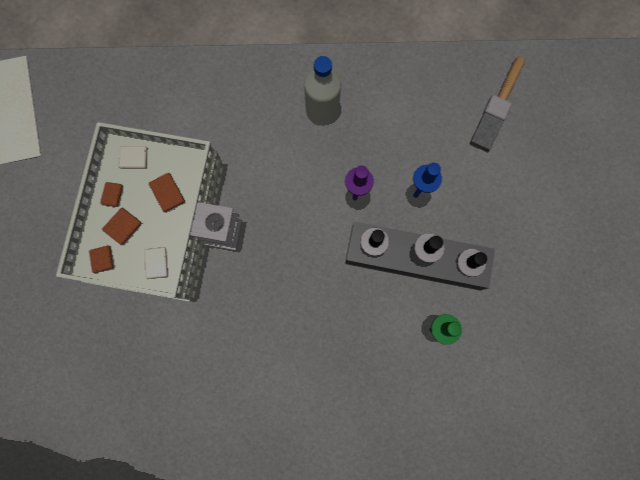

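View pics/side0.png

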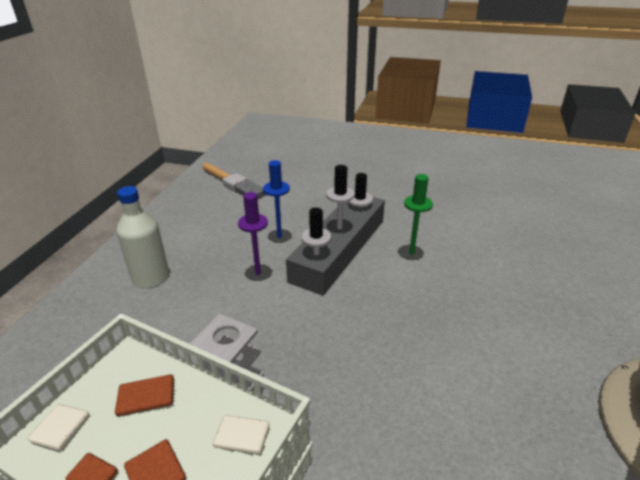

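```bash
cat > h.py <<'E'
import cv2, numpy as np
from rig import arm
def cam(n): 
    m=arm.camera_model(n); return m,np.array(m['extrinsics'])
def px2w(n,uv,d,T=None):
    m=arm.camera_model(n); T=np.array(m['extrinsics']) if T is None else T
    uv=np.atleast_2d(uv).astype(float); d=np.asarray(d,float).reshape(-1)
    c=np.c_[(uv[:,0]-m['cx'])/m['fx']*d,(uv[:,1]-m['cy'])/m['fy']*d,d]
    return c@T[:3,:3].T+T[:3,3]
def plane(n,uv,z,T=None):
    m=arm.camera_model(n); T=np.array(m['extrinsics']) if T is None else T
    r=T[:3,:3]@np.array([(uv[0]-m['cx'])/m['fx'],(uv[1]-m['cy'])/m['fy'],1.])
    return T[:3,3]+r*(z-T[2,3])/r[2]
def w2px(n,p,T=None):
    m=arm.camera_model(n); T=np.array(m['extrinsics']) if T is None else T
    c=T[:3,:3].T@(np.asarray(p)-T[:3,3]); return np.array([m['cx']+m['fx']*c[0]/c[2],m['cy']+m['fy']*c[1]/c[2]])
def wristT(s):
    from scipy.spatial.transform import Rotation as R
    T=np.eye(4);T[:3,:3]=R.from_quat(s['orientation']).as_matrix();T[:3,3]=s['ee_pos']
    return T@np.array(arm.camera_model('wrist')['mount'])
E
python3 - <<'E'
from h import *
for n in('top','side'):
    im=cv2.imread(f'pics/{n}0.png'); d=np.load(f'pics/{n}0.npy')
    v,u=np.mgrid[0:480,0:640]; W=px2w(n,np.c_[u.ravel(),v.ravel()],d.ravel()).reshape(480,640,3)
    np.save(f'pics/{n}W.npy',W)
    mx=im.max(2).astype(int); mn=im.min(2).astype(int)
    roi=(W[...,1]<0.0)&(W[...,2]>0.06)&(W[...,2]<0.2)&(d>0)&(W[...,0]<0.75)&(W[...,0]>.2)
    for name,m in (('black',roi&(mx<60)),('white',roi&(mn>110)&(mx-mn<25))):
        k,l,st,c=cv2.connectedComponentsWithStats(m.astype(np.uint8))
        for i in range(1,k):
            if st[i,4]>40:
                P=W[l==i]; print(n,name,np.round(c[i]),st[i,4],'med',np.round(np.median(P,0),3),'z',np.round(np.percentile(P[:,2],[2,50,98]),3))
for n in('top','side'):
    im=cv2.imread(f'pics/{n}0.png')
    c=im[190:300,330:510] if n=='top' else im[150:300,270:400]
    cv2.imwrite(f'pics/{n}_crop_pins.png',cv2.resize(c,None,fx=4,fy=4,interpolation=cv2.INTER_CUBIC))
    c=im[180:270,160:260] if n=='top' else im[300:400,180:280]
    cv2.imwrite(f'pics/{n}_crop_eye.png',cv2.resize(c,None,fx=5,fy=5,interpolation=cv2.INTER_CUBIC))
E
```

```text
top black [428. 177.] 114 med [ 0.626 -0.243  0.136] z [0.115 0.136 0.155]
top black [359. 181.] 110 med [ 0.624 -0.134  0.134] z [0.11  0.134 0.157]
top black [376. 238.] 203 med [ 0.531 -0.159  0.131] z [0.085 0.131 0.134]
top black [433. 244.] 245 med [ 0.514 -0.239  0.167] z [0.127 0.167 0.17 ]
top black [476. 260.] 239 med [ 0.496 -0.321  0.112] z [0.072 0.112 0.116]
top black [445. 329.] 92 med [ 0.387 -0.255  0.139] z [0.118 0.139 0.158]
top white [373. 243.] 345 med [ 0.529 -0.154  0.084] z [0.081 0.084 0.087]
top white [427. 249.] 364 med [ 0.51  -0.237  0.12 ] z [0.117 0.12  0.123]
top white [469. 263.] 320 med [ 0.492 -0.32   0.066] z [0.063 0.066 0.069]
side black [354.  32.] 203 med [ 0.742 -1.336  0.134] z [0.063 0.134 0.196]
side black [498.  16.] 256 med [ 0.264 -1.41   0.19 ] z [0.181 0.19  0.199]
side black [340. 179.] 326 med [ 0.513 -0.236  0.15 ] z [0.124 0.15  0.169]
side black [360. 186.] 255 med [ 0.496 -0.319  0.096] z [0.071 0.096 0.115]
side black [316. 222.] 358 med [ 0.532 -0.153  0.114] z [0.088 0.114 0.133]
side white [348. 197.] 368 med [ 0.503 -0.248  0.12 ] z [0.065 0.12  0.122]
side white [315. 238.] 279 med [ 0.53  -0.153  0.084] z [0.082 0.084 0.086]
```

View pics/top_crop_pins.png

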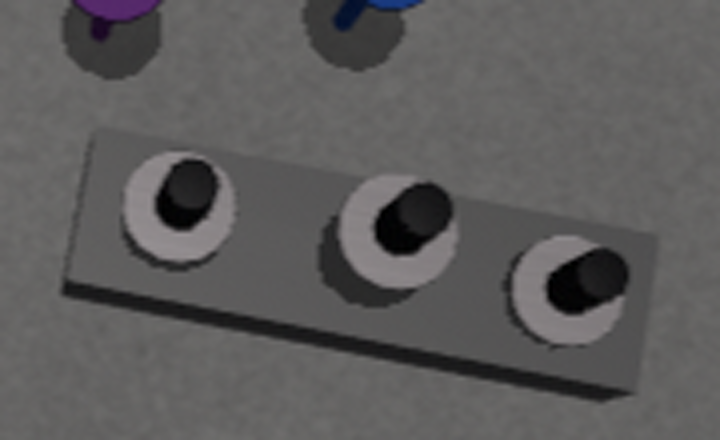

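View pics/top_crop_eye.png

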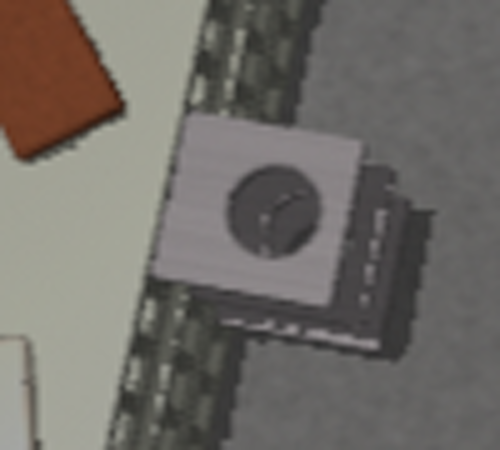

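View pics/side_crop_eye.png

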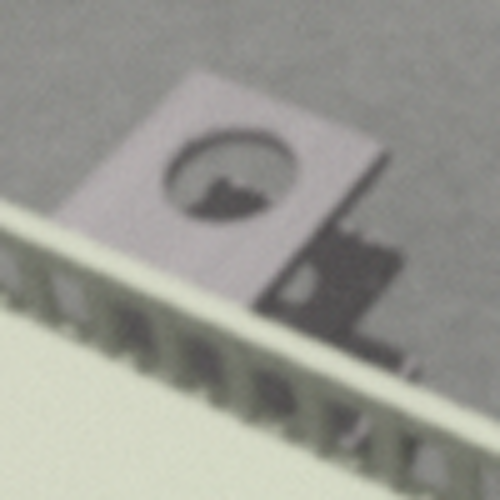

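Candidates (top pixels): black grips at (376,238), (433,244) and (476,260); look-alikes are blue (428,177), purple (359,181) and green (445,329). Grip tops measure 0.132, 0.168 and 0.114 m. The middle one at (433,244) is the longest: 0.168 m is what the description gives, and the others are 36 and 54 mm lower. The crop shows three white flanges, with the middle one casting the widest shadow. The eye is the grey tongue at top pixel (214,222), hole about 18 px across.

```bash
python3 - <<'E'
from h import *
def ell(n,m,hole=False):
    cs,h=cv2.findContours(m.astype(np.uint8),cv2.RETR_CCOMP,cv2.CHAIN_APPROX_NONE)
    for i,c in enumerate(cs):
        if (h[0][i][3]>=0)==hole and len(c)>25: yield c,cv2.fitEllipse(c)
for n,pc in(('top',(427,249)),('side',(340,195))):
    im=cv2.imread(f'pics/{n}0.png');W=np.load(f'pics/{n}W.npy')
    mx=im.max(2).astype(int); mn=im.min(2).astype(int)
    m=(np.abs(W[...,2]-.119)<.006)&(np.hypot(W[...,0]-.512,W[...,1]+.237)<.035)
    hull=cv2.convexHull(np.argwhere(m)[:,::-1].astype(np.int32)); e=cv2.fitEllipse(hull)
    print(n,'flange',e,plane(n,e[0],.120), 'meanpts',W[m].mean(0))
    m=(np.abs(W[...,2]-.114)<.004)&(W[...,1]>-.0)&(W[...,1]<.2)&(mn>100)&(mx-mn<25)
    print(n,'tongue px',m.sum(), W[m].mean(0))
    for c,e in ell(n,m,True):
        print(n,'hole',e,plane(n,e[0],.114))
    k,l,st,c=cv2.connectedComponentsWithStats(m.astype(np.uint8)); i=1+st[1:,4].argmax()
    r=cv2.minAreaRect(np.argwhere(l==i)[:,::-1].astype(np.int32)); print(np.round([plane(n,q,.114)[:2] for q in cv2.boxPoints(r)],4).tolist())
    # full point list of low/mid tongue heights near
    for z in(.074,.034):
        m=(np.abs(W[...,2]-z)<.004)&(np.hypot(W[...,0]-.54,W[...,1]-.11)<.08); 
        if m.any(): print(z,m.sum(),np.argwhere(m).mean(0)[::-1],W[m].mean(0), W[m].min(0),W[m].max(0))
E
```

```text
top flange ((428.384765625, 247.4660186767578), (29.267913818359375, 30.06283950805664), 112.23189544677734) [ 0.51622365 -0.24211841  0.12      ] meanpts [ 0.51360182 -0.23858616  0.11995795]
top tongue px 1217 [0.57245252 0.11675601 0.11467568]
top hole ((214.242431640625, 221.76956176757812), (19.38643455505371, 20.133506774902344), 53.68684005737305) [0.56705058 0.10127127 0.114     ]
[[0.5482, 0.1458], [0.6077, 0.1343], [0.5923, 0.0716], [0.5331, 0.0838]]
0.074 521 [216.60652591 232.35316699] [0.55775674 0.10525206 0.07426271] [0.47405949 0.06942664 0.07005008] [0.6183523  0.15523575 0.07793522]
0.034 374 [220.93048128 239.36631016] [0.55310791 0.10567735 0.03398829] [0.47443373 0.07047202 0.03007768] [0.61828816 0.15450553 0.03791075]
side flange ((339.6154479980469, 193.81997680664062), (16.880878448486328, 28.815547943115234), 90.5932846069336) [ 0.51506444 -0.24007579  0.12      ] meanpts [ 0.51418635 -0.23580092  0.11985584]
side tongue px 2357 [0.56841055 0.12176139 0.11450202]
side hole ((225.32876586914062, 335.2574157714844), (17.561277389526367, 26.33591079711914), 79.92167663574219) [0.56520461 0.10184417 0.114     ]
[[0.5989, 0.1252], [0.6069, 0.0609], [0.5335, 0.0823], [0.5319, 0.1415]]
0.074 579 [236.20034542 356.57340242] [0.5583075  0.09671282 0.07411728] [0.5354184  0.0673903  0.07001248] [0.6006061  0.13157153 0.07707026]
0.034 158 [250.56329114 373.90506329] [0.54724311 0.08745472 0.03416356] [0.53306992 0.07094416 0.03042307] [0.57799617 0.10894136 0.03595122]
```

```bash
python3 - <<'E'
from h import *
W=np.load('pics/topW.npy'); 
print('cap',W[66,323],'body',W[95,322])
m=(np.abs(W[...,2]-.168)<.004)&(np.hypot(W[...,0]-.512,W[...,1]+.237)<.03); print('griptop',W[m].mean(0),m.sum())
print('heights in table max', W[...,2][(W[...,2]<.4)].max())
E
```

```text
cap [ 0.80336486 -0.08003534  0.17101472] body [ 0.78232364 -0.07826766  0.11455738]
griptop [ 0.51603589 -0.24204292  0.16785525] 163
heights in table max 0.17340482815000802
```

Request:
carry_out(
  deltas=[
    [[8.54,1.5,-3.5,0.5,0,0,0],[8.54,2.2,-3.2,0.5,0,0,0],[8.54,2.5,-3,0.5,0,0,0],[8.54,2.5,-3,0.5,0,0,0],[8.54,2.5,-3,0,0,0,0],[8.54,2.5,-3,0,0,0,0],[8.54,2.5,-3,0,0,0,0],[8.54,2.5,-3,0,0,0,0],[8.54,2.5,-3,0,0,0,0],[8.54,2.5,-3,0,0,0,0]],
  ],
)

```text
t: 0.93
ee_pos: [0.4317, 0.3898, 0.2511]
orientation: [0.135, 0.991, -0.0, -0.0]
wrist_force: [-0.2, 0.3, -0.4]
width: 0.0853
```

Request:
carry_out(
  deltas=[
    [[8.54,2.2,-3.2,0,0,0,0],[8.54,2.2,-3.2,0,0,0,0],[8.54,2.2,-3.2,0,0,0,0],[8.54,2.2,-3.2,0,0,0,0],[8.54,2.2,-3.2,0,0,0,0],[8.54,2.2,-3.2,0,0,0,0],[8.54,2.2,-3.2,0,0,0,0],[8.54,2.2,-3.2,0,0,0,0],[8.54,2.2,-3.2,0,0,0,0],[8.54,1.7,-2.3,0,0,0,0]],
  ],
)

```text
t: 1.77
ee_pos: [0.6472, 0.0766, 0.251]
orientation: [0.136, 0.991, -0.001, 0.0]
wrist_force: [-0.3, 0.5, 0.1]
width: 0.0856
```

```bash
cat > snap.py <<'E'
import sys
from h import *
s=arm.state(); T=wristT(s); p,d=arm.read_camera('wrist')
cv2.imwrite(f'pics/{sys.argv[1]}.png',p[:,:,::-1]); np.savez(f'pics/{sys.argv[1]}.npz',d=d,T=T)
print(s['t'],s['ee_pos'],s['orientation'],s['width'],s['wrist_force'])
E
python3 snap.py w1
```

```text
1.7667 [0.64719339 0.07662838 0.25097609] [ 1.36299369e-01  9.90667473e-01 -6.60318301e-04  6.18715496e-05] 0.08555451049379002 [-0.28103206  0.49619594  0.13786416]
```

View pics/w1.png

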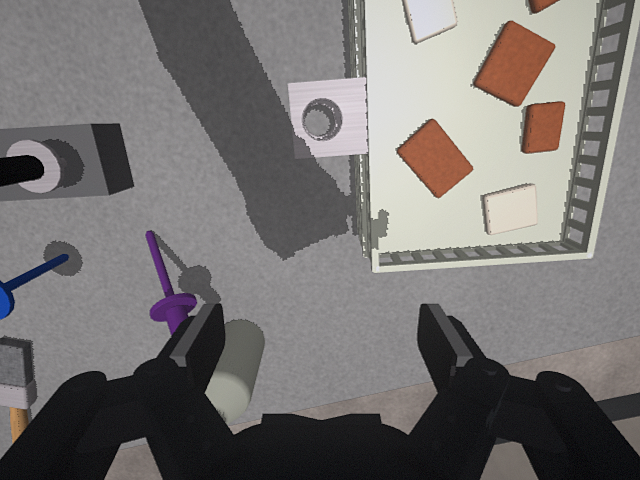

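```bash
python3 - <<'E'
from h import *
im=cv2.imread('pics/w1.png'); z=np.load('pics/w1.npz'); d=z['d'];T=z['T']
cv2.imwrite('pics/w1c.png',cv2.resize(im[90:150,290:350],None,fx=9,fy=9,interpolation=cv2.INTER_CUBIC))
v,u=np.mgrid[0:480,0:640]; W=px2w('wrist',np.c_[u.ravel(),v.ravel()],d.ravel(),T).reshape(480,640,3)
Z=W[...,2]
sub=Z[95:145:2,296:348:2]; print(np.round(sub*1000).astype(int))
m=(np.abs(Z-.114)<.012); 
cs,h=cv2.findContours(m.astype(np.uint8),cv2.RETR_CCOMP,cv2.CHAIN_APPROX_NONE)
for i,c in enumerate(cs):
    if h[0][i][3]>=0 and len(c)>40:
        e=cv2.fitEllipse(c); print('top',e,plane('wrist',e[0],.114,T))
print(T[:3,3])
for p in([.567,.1013,.114],[.5652,.1018,.114]): print(w2px('wrist',p,T))
E
```

```text
[[114 114 114 113 114 115 113 114 114 115 114 114 115 114 114 114 114 114
  116 115 114 114 115 115 115 116]
 [114 114 114 113 115 114 115 115 114 116 114 113 114 114 115 114 113 115
  114 116 115 115 114 115 114 113]
 [114 115 114 114 115 113 115 114 115 114 114 113 112 112 112 114 115 114
  114 114 114 114 116 113 114 114]
 [114 115 114 114 115 114 113 115 114 110  74  75  74  76  75  74  73 114
  115 113 115 116 116 113 113 115]
 [113 114 114 114 115 115 114 114  75  75  74  73  73  74  74  74  74  74
  108 115 115 113 115 114 114 114]
 [113 115 115 115 114 115 113  74  73  33   1   1   1   0  74  75  76  73
   74  75 113 114 113 115 113 114]
 [115 114 115 114 114 113  74  33   0   1  -1   1   1  -1   0   1  73  75
   74  76  74 113 114 114 114 114]
 [113 114 113 114 114  74  34   0   1   0  -1   0   0   0   0   0   0  73
   75  75  74 112 115 114 115 115]
 [113 114 115 114 113  33   0   1  -2   1  -1   1   0  -1  -1  -1   0  -1
   73  74  74  73 114 114 114 116]
 [114 115 115 114  34   1  -1  -1   0   0   0   1   1   0  -2   0   0  -1
   35  75  74  75 114 114 112 114]
 [114 114 
[... 1160 characters left out ...]
113 114 114 115 115 114 115]
 [116 115 114 116 114 114 115 114 113  33  34  35  34  33  33  69  73  74
  115 115 114 114 114 114 114 114]
 [114 114 115 115 115 114 114 115 114 394 114  35  69  74  73 114 115 115
  115 114 115 114 114 114 114 113]
 [114 115 114 114 114 114 114 113 114 113 115 113 114 114 114 114 115 114
  115 114 114 115 115 114 113 114]
 [114 114 115 114 114 115 114 114 113 115 113 115 115 114 114 114 114 114
  114 115 114 113 115 114 114 112]]
top ((321.4404602050781, 119.43852996826172), (38.49014663696289, 40.80918884277344), 0.0025473525747656822) [0.56479455 0.09999011 0.114     ]
[0.56650227 0.09945807 0.39377054]
[323.81941399 121.83576366]
[323.8180454  119.30243354]
```

View pics/w1c.png

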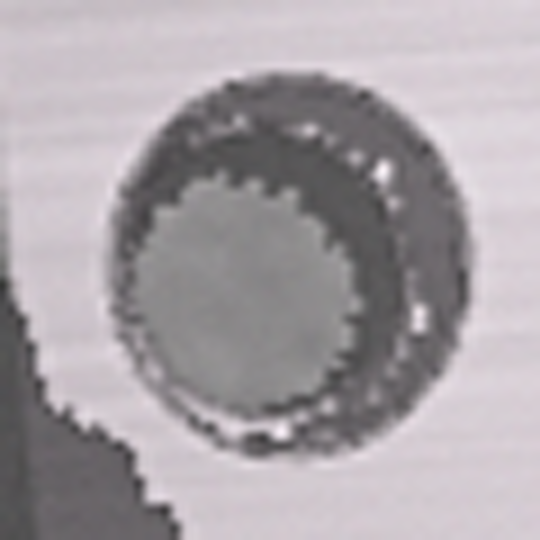

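```bash
python3 - <<'E'
from h import *
from scipy.optimize import least_squares
z=np.load('pics/w1.npz'); d=z['d'];T=z['T']
v,u=np.mgrid[0:480,0:640]; W=px2w('wrist',np.c_[u.ravel(),v.ravel()],d.ravel(),T).reshape(480,640,3)
Z=cv2.medianBlur(W[...,2].astype(np.float32),3)
box=np.zeros_like(Z,bool); box[98:142,298:346]=1
K=np.ones((3,3),np.uint8)
for n,zl in(('top',.114),('mid',.074),('low',.034)):
    lev=(np.abs(Z-zl)<.005)&box; below=(Z<zl-.015)&box
    a=lev&(cv2.dilate(below.astype(np.uint8),K)>0); b=below&(cv2.dilate(lev.astype(np.uint8),K)>0)
    P=np.array([plane('wrist',(x,y),zl,T)[:2] for y,x in np.r_[np.argwhere(a),np.argwhere(b)]])
    f=least_squares(lambda c:np.hypot(*(P-c[:2]).T)-.015,P.mean(0),loss='soft_l1',f_scale=.001)
    g=least_squares(lambda c:np.hypot(*(P-c[:2]).T)-c[2],[*P.mean(0),.015],loss='soft_l1',f_scale=.001)
    print(n,len(P),f.x,'rms',np.sqrt(np.mean(f.fun**2)),'free r',g.x)
E
```

```text
top 298 [0.56505755 0.09995442] rms 0.0006416828630866127 free r [0.56504618 0.09994166 0.01469202]
mid 165 [0.56593315 0.09613903] rms 0.0006917961268853393 free r [0.56580356 0.09658894 0.01459866]
low 172 [0.56424921 0.09741111] rms 0.0007812926606344782 free r [0.56444021 0.09724292 0.01460029]
```

Request:
carry_out(
  deltas=[
    [[8.54,-1.3,-3.2,0,0,0,0],[8.54,-1.3,-3.2,0,0,0,0],[8.54,-1.3,-3.2,0,0,0,0],[8.54,-1.3,-3.2,0,0,0,0],[8.54,-1.3,-3.2,0,0,0,0],[8.54,-1.3,-3.2,0,0,0,0],[8.54,-1.3,-3.2,0,0,0,0],[8.54,-1.3,-3.2,0,0,0,0],[8.54,-1.3,-3.2,0,0,0,0],[8.54,-1.4,-2.9,0,0,0,0]],
  ],
)

```text
t: 2.65
ee_pos: [0.514, -0.238, 0.2511]
orientation: [0.135, 0.991, -0.0, -0.0]
wrist_force: [0.5, -1.0, -0.1]
width: 0.0855
```

```bash
python3 snap.py w2; python3 - <<'E'
from h import *
s=arm.state(); print(np.round(s['q'],2)); T=wristT(s)
for p in([.5155,-.241,.168],[.5155,-.241,.120]): print(w2px('wrist',p,T))
E
```

```text
2.65 [ 0.51397354 -0.23795848  0.25112903] [ 1.35105878e-01  9.90831160e-01 -7.38877313e-05 -8.84422505e-05] 0.08545345161402934 [ 0.47401457 -1.03965386 -0.09577764]
[ 0.28  0.39  0.09  1.95 -0.04  0.81  1.69]
[328.22954525 251.9174248 ]
[327.28937821 231.45135195]
```

View pics/w2.png

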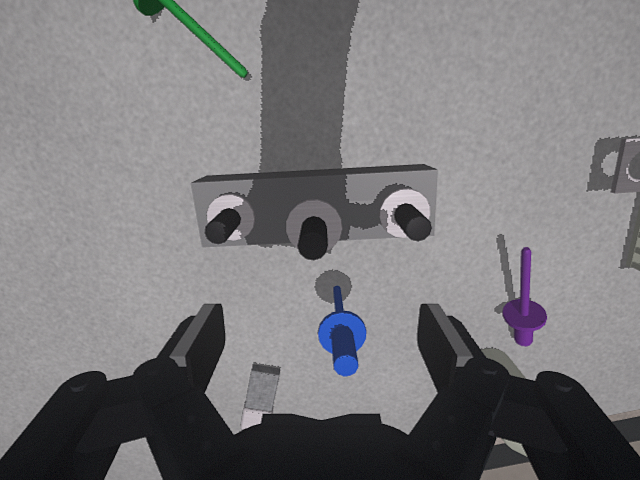

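```bash
cat > pin.py <<'E'
import sys
from h import *
z=np.load(f'pics/{sys.argv[1]}.npz'); d=z['d'];T=z['T']
v,u=np.mgrid[0:480,0:640]; W=px2w('wrist',np.c_[u.ravel(),v.ravel()],d.ravel(),T).reshape(480,640,3); Z=W[...,2]
near=np.hypot(W[...,0]-.515,W[...,1]+.245)<.04
for n,zl in(('griptop',.168),('flange',.120)):
    m=near&(np.abs(Z-zl)<.004); 
    k,l,st,c=cv2.connectedComponentsWithStats(m.astype(np.uint8)); i=1+st[1:,4].argmax()
    e=cv2.fitEllipse(cv2.convexHull(np.argwhere(l==i)[:,::-1].astype(np.int32)))
    print(n,m.sum(),np.round(e[0],1),np.round(e[1],1),W[l==i].mean(0),plane('wrist',e[0],zl,T))
E
python3 pin.py w2; python3 snap.py w3; python3 pin.py w3
```

```text
griptop 689 [312.  245.1] [29.1 30.1] [ 0.51114654 -0.24386138  0.16795848] [ 0.511089   -0.24382704  0.168     ]
flange 1479 [313.3 226.4] [54.6 56. ] [ 0.50689853 -0.24228453  0.12008243] [ 0.51182707 -0.24409982  0.12      ]
2.7 [ 0.51032004 -0.24455286  0.25130102] [ 1.38672631e-01  9.90336326e-01 -1.81962614e-03 -7.42301459e-04] 0.08544414646639988 [-3.01875199 -5.42788789 -0.33981338]
griptop 692 [322.6 246.8] [29.2 29.8] [ 0.51071142 -0.24380989  0.16799522] [ 0.51066264 -0.24378801  0.168     ]
flange 1476 [322.6 228.1] [54.6 55.9] [ 0.50643351 -0.24268003  0.12008625] [ 0.51151398 -0.24403665  0.12      ]
```

Request:
carry_out(
  deltas=[
    [[8.54,0,0,0,0,0,0],[8.54,0,0,0,0,0,0],[8.54,0,0,0,0,0,0]],
  ],
)

```text
t: 3.0
ee_pos: [0.5156, -0.2349, 0.2511]
orientation: [0.134, 0.991, 0.0, 0.0]
wrist_force: [-0.2, 0.7, -0.8]
width: 0.0849
```

```bash
python3 snap.py w4; python3 pin.py w4
```

```text
3.0 [ 0.51561777 -0.23488584  0.25113579] [1.33902224e-01 9.90994494e-01 3.26364510e-04 3.26862195e-06] 0.08494603611803615 [-0.15651514  0.71288165 -0.80139603]
griptop 694 [306.8 243.4] [29.3 30.1] [ 0.51062566 -0.24390873  0.16795876] [ 0.51055818 -0.24388696  0.168     ]
flange 1646 [309.1 225.1] [54.9 56. ] [ 0.50651064 -0.24202596  0.12008229] [ 0.51147054 -0.24407374  0.12      ]
```

Request:
carry_out(
  deltas=[
    [[6,-0.2,-0.4,0,0,0,0],[6,-0.2,-0.4,-1,0,0,0],[6,0,0,-2,0,0,0],[6,0,0,-2,0,0,0],[6,0,0,-2,0,0,0],[6,0,0,-1.5,0,0,0],[6,0,0,0,0,0,0],[6,0,0,0,0,0,0]],
  ],
)

```text
t: 3.72
ee_pos: [0.5104, -0.2443, 0.1653]
orientation: [0.135, 0.991, 0.0, -0.001]
wrist_force: [-0.3, -0.6, 0.0]
width: 0.0603
```

```bash
python3 snap.py w5; python3 pin.py w5
```

```text
3.7167 [ 0.51036072 -0.24432486  0.16533567] [ 1.34915933e-01  9.90856450e-01  1.60738487e-04 -1.07761083e-03] 0.060266684325479686 [-0.25232911 -0.63074852  0.0343452 ]
griptop 1566 [322.4 308.7] [43.5 45.3] [ 0.51009513 -0.24364073  0.16781849] [ 0.50982726 -0.24351744  0.168     ]
flange 2821 [322.1 269.1] [73.7 78.2] [ 0.50582833 -0.24242761  0.12002522] [ 0.51091469 -0.24380937  0.12      ]
```

View pics/w5.png

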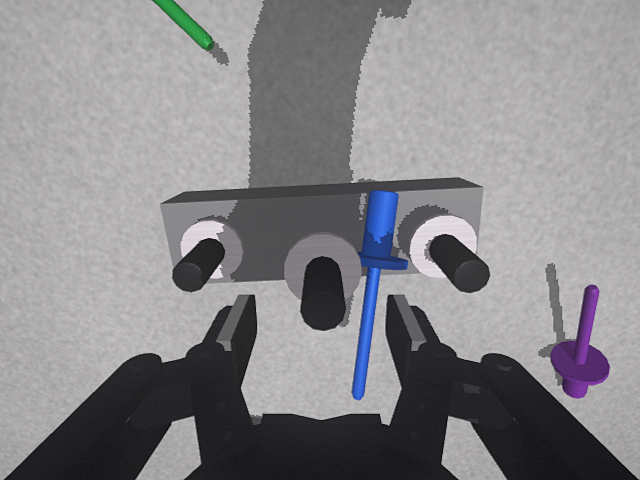

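```bash
python3 - <<'E'
from h import *
for n in('top','side'):
    p,d=arm.read_camera(n); cv2.imwrite(f'pics/{n}1.png',p[:,:,::-1]); np.save(f'pics/{n}1.npy',d)
a=cv2.imread('pics/top1.png')[100:340,250:550]; b=cv2.imread('pics/side1.png')[100:340,200:500]; c=cv2.imread('pics/w4.png')[140:380,200:500]
cv2.imwrite('pics/cmp1.png',cv2.resize(np.vstack([np.hstack([a,b]),np.hstack([c,c*0])]),None,fx=1.25,fy=1.25))
E
```

```text
(no output)
```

View pics/cmp1.png

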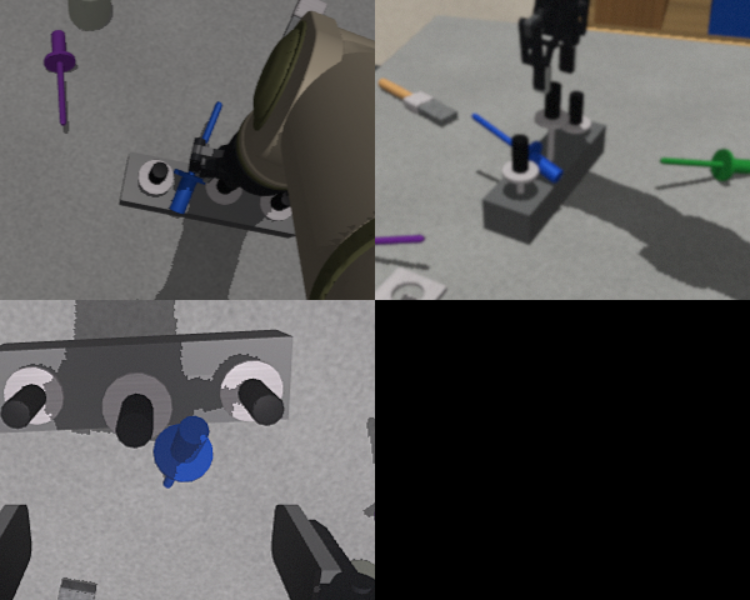

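The look-alikes are free-standing and have toppled by themselves: green and purple fell too, well away from the arm. Blue now leans across the stand beside the longest pin, so I'll measure where it lies.

```bash
python3 - <<'E'
from h import *
for n,f in(('w','w5'),('top','top1'),('side','side1')):
    if n=='w':
        im=cv2.imread('pics/w5.png'); z=np.load('pics/w5.npz'); d=z['d'];T=z['T']; cn='wrist'
    else: im=cv2.imread(f'pics/{f}.png'); d=np.load(f'pics/{f}.npy');T=None;cn=n
    v,u=np.mgrid[0:480,0:640]; W=px2w(cn,np.c_[u.ravel(),v.ravel()],d.ravel(),T).reshape(480,640,3)
    b=im.astype(int); m=(b[...,0]>1.8*b[...,2])&(b[...,0]>60)&(d>0)&(np.hypot(W[...,0]-.54,W[...,1]+.22)<.2)
    P=W[m]; print(n,len(P),P.min(0).round(3),P.max(0).round(3))
    for x in np.arange(.44,.66,.02):
        q=P[np.abs(P[:,0]-x)<.01]
        if len(q)>3: print('  x%.2f'%x,'y %.3f..%.3f'%tuple(np.percentile(q[:,1],[3,97])),'z %.3f..%.3f'%tuple(np.percentile(q[:,2],[3,97])))
E
```

```text
w 4064 [ 0.484 -0.251  0.041] [ 0.629 -0.181  0.106]
  x0.48 y -0.201..-0.186 z 0.064..0.072
  x0.50 y -0.208..-0.185 z 0.066..0.078
  x0.52 y -0.218..-0.193 z 0.073..0.097
  x0.54 y -0.219..-0.189 z 0.068..0.097
  x0.56 y -0.228..-0.213 z 0.082..0.089
  x0.58 y -0.236..-0.222 z 0.088..0.095
  x0.60 y -0.244..-0.230 z 0.094..0.101
  x0.62 y -0.251..-0.239 z 0.099..0.105
top 615 [ 0.487 -0.274 -0.001] [ 0.657 -0.18   0.221]
  x0.48 y -0.201..-0.187 z 0.055..0.074
  x0.50 y -0.205..-0.182 z 0.067..0.078
  x0.52 y -0.218..-0.189 z 0.072..0.098
  x0.54 y -0.213..-0.187 z 0.073..0.098
  x0.58 y -0.233..-0.224 z 0.089..0.096
  x0.60 y -0.241..-0.228 z 0.091..0.100
  x0.62 y -0.248..-0.236 z 0.098..0.105
side 593 [ 0.486 -0.36  -0.001] [ 0.628 -0.153  0.131]
  x0.48 y -0.215..-0.187 z 0.050..0.072
  x0.50 y -0.228..-0.182 z 0.051..0.077
  x0.52 y -0.230..-0.188 z 0.055..0.095
  x0.54 y -0.269..-0.154 z 0.050..0.131
  x0.56 y -0.224..-0.216 z 0.082..0.089
  x0.58 y -0.231..-0.220 z 0.085..0.094
  x0.60 y -0.239..-0.229 z 0.091..0.101
  x0.62 y -0.247..-0.236 z 0.097..0.105
```

Blue's highest point is 0.105 m. The fingers only go down to 0.13 m and the long pin's flange sits at 0.114 m, so the straight descent and lift stay clear of it.

Request:
carry_out(
  deltas=[
    [[6,0,0,-1,0,0,0],[6,0,0,-1.4,0,0,0],[6,0,0,-1,0,0,0],[6,0,0,0,0,0,0],[6,0,0,0,0,0,0],[1.5,0,0,0,0,0,0],[1.5,0,0,0,0,0,0],[1.5,0,0,0,0,0,0],[1.5,0,0,0,0,0,0],[1.5,0,0,0,0,0,0]],
  ],
  grip_force=60,
)

```text
t: 4.7
ee_pos: [0.5114, -0.2445, 0.1329]
orientation: [0.135, 0.991, -0.0, 0.001]
wrist_force: [0.5, 0.3, 4.5]
width: 0.0207
```

```bash
python3 snap.py w6
```

```text
4.7 [ 0.5114161  -0.24445041  0.13290461] [ 1.34907301e-01  9.90858013e-01 -5.86741609e-05  6.44007179e-04] 0.020668464742312157 [0.51168807 0.25074855 4.50695623]
```

View pics/w6.png

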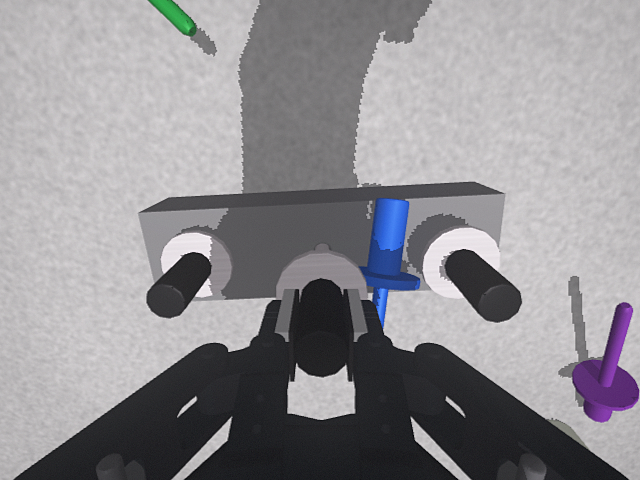

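Request:
carry_out(
  deltas=[
    [[1.5,0,0,0.5,0,0,0],[1.5,0,0,1,0,0,0],[1.5,0,0,1.5,0,0,0],[1.5,0,0,2,0,0,0],[1.5,0,0,2,0,0,0],[1.5,0,0,2,0,0,0],[1.5,0,0,2,0,0,0],[1.5,0,0,2,0,0,0],[1.5,0,0,1.5,0,0,0],[1.5,0,0,0.5,0,0,0]],
  ],
)

```text
t: 5.58
ee_pos: [0.5113, -0.2449, 0.2852]
orientation: [0.135, 0.991, -0.0, 0.002]
wrist_force: [0.8, -0.6, -1.8]
width: 0.0208
```

Request:
carry_out(
  deltas=[
    [[1.5,0,0,0,0,0,0],[1.5,0,0,0,0,0,0],[1.5,0,0,0,0,0,0]],
  ],
)

```text
t: 5.83
ee_pos: [0.5103, -0.2442, 0.2813]
orientation: [0.135, 0.991, 0.0, -0.001]
wrist_force: [-0.3, -0.1, -2.1]
width: 0.0207
```

```bash
python3 snap.py w7;  python3 - <<'E'
from h import *
p,d=arm.read_camera('side'); cv2.imwrite('pics/side2.png',p[:,:,::-1]); np.save('pics/side2.npy',d)
a=cv2.imread('pics/w7.png'); b=p[:,:,::-1]
cv2.imwrite('pics/cmp2.png',np.hstack([cv2.resize(a[150:480,120:520],(400,330)),cv2.resize(b[60:390,150:550],(400,330))]))
E
```

```text
5.8333 [ 0.51029495 -0.24416291  0.28128018] [ 1.34971518e-01  9.90849076e-01  1.82933568e-04 -8.74741665e-04] 0.020703401258772906 [-0.28784507 -0.10302147 -2.07709401]
```

View pics/cmp2.png

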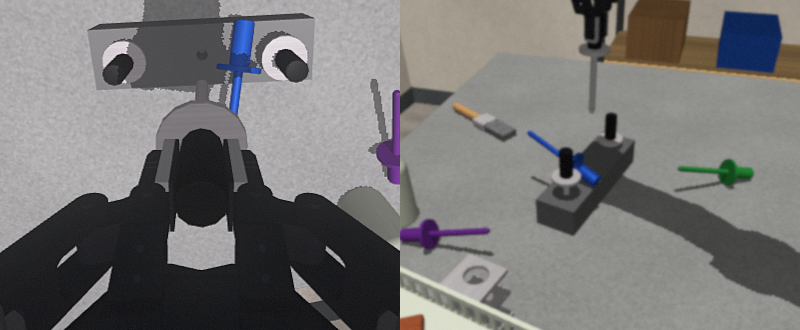

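```bash
cat > shaft.py <<'E'
import sys
from h import *
# side-view shaft: pixels in a column around pin, by world depth
n,f=sys.argv[1],sys.argv[2]; x0,y0=float(sys.argv[3]),float(sys.argv[4]); zl,zh=float(sys.argv[5]),float(sys.argv[6])
d=np.load(f'pics/{f}.npy') if n!='wrist' else np.load(f'pics/{f}.npz')['d']
T=np.load(f'pics/{f}.npz')['T'] if n=='wrist' else np.array(arm.camera_model(n)['extrinsics'])
v,u=np.mgrid[0:480,0:640]; W=px2w(n,np.c_[u.ravel(),v.ravel()],d.ravel(),T).reshape(480,640,3)
m=(np.hypot(W[...,0]-x0,W[...,1]-y0)<.02)&(W[...,2]>zl)&(W[...,2]<zh)
P=W[m]; c=T[:3,3]
h=P.mean(0)[:2]-c[:2]; h/=np.linalg.norm(h)
Q=P.copy(); Q[:,:2]+=h*.004  # surface -> axis (mean over visible half, ~0.78 r)
A=np.c_[Q[:,2]-Q[:,2].mean(),np.ones(len(Q))]; s=np.linalg.lstsq(A,Q[:,:2],rcond=None)[0]
print(n,len(P),'z',P[:,2].min().round(4),P[:,2].max().round(4),'axis xy',s[1].round(4),'slope',s[0].round(3),'at zmin',(s[1]+s[0]*(P[:,2].min()-Q[:,2].mean())).round(4))
E
python3 shaft.py side side2 .512 -.243 .15 .255; python3 shaft.py wrist w7 .512 -.243 .15 .25
```

```text
side 344 z 0.159 0.2546 axis xy [ 0.514 -0.245] slope [-0.017  0.001] at zmin [ 0.5148 -0.245 ]
wrist 242 z 0.1625 0.2104 axis xy [ 0.5129 -0.2446] slope [-0.026  0.006] at zmin [ 0.5136 -0.2448]
```

Request:
carry_out(
  deltas=[
    [[1.5,0.5,1.5,0,0,0,0],[1.5,0.5,3,0,0,0,0],[1.5,0.5,3.3,0,0,0,0],[1.5,0.5,3.3,0,0,0,0],[1.5,0.5,3.3,0,0,0,0],[1.5,0.5,3.3,0,0,0,0],[1.5,0.5,3.3,0,0,0,0],[1.5,0.5,3.3,0,0,0,0],[1.5,0.5,3.3,0,0,0,0],[1.5,0.5,3,0,0,0,0]],
  ],
)

```text
t: 6.77
ee_pos: [0.5606, 0.0638, 0.2815]
orientation: [0.135, 0.991, -0.0, -0.001]
wrist_force: [1.1, -0.4, -2.2]
width: 0.0202
```

Request:
carry_out(
  deltas=[
    [[1.5,0.1,2.5,0,0,0,0],[1.5,0.1,1.3,0,0,0,0],[1.5,0,0,0,0,0,0],[1.5,0,0,0,0,0,0],[1.5,0,0,0,0,0,0],[1.5,0,0,0,0,0,0],[1.5,0,0,0,0,0,0]],
  ],
)

```text
t: 7.35
ee_pos: [0.563, 0.098, 0.2823]
orientation: [0.136, 0.991, -0.0, 0.0]
wrist_force: [0.1, 0.3, -0.9]
width: 0.0204
```

```bash
python3 snap.py w8;  python3 - <<'E'
from h import *
for n in('side','top'):
    p,d=arm.read_camera(n); cv2.imwrite(f'pics/{n}3.png',p[:,:,::-1]); np.save(f'pics/{n}3.npy',d)
a=cv2.imread('pics/w8.png'); b=cv2.imread('pics/side3.png')
cv2.imwrite('pics/cmp3.png',np.hstack([a[100:430,120:520],b[150:480,50:450]]))
s=arm.state(); T=np.load('pics/w8.npz')['T']; 
for p in([.565,.1,.114],[.565,.098,.114]): print(w2px('wrist',p,T))
E
python3 shaft.py side side3 .564 .099 .145 .255; python3 shaft.py wrist w8 .564 .099 .145 .25
```

```text
7.35 [0.56295939 0.09796608 0.28228387] [ 1.36108739e-01  9.90693878e-01 -2.27565497e-04  2.18333716e-05] 0.02042959209841254 [ 0.12149431  0.29778448 -0.90083791]
[323.70262212 216.79824919]
[321.67367406 217.34841836]
side 595 z 0.16 0.2502 axis xy [0.5667 0.0974] slope [-0.023  0.005] at zmin [0.5678 0.0971]
wrist 241 z 0.1632 0.2113 axis xy [0.5657 0.0973] slope [-0.034  0.008] at zmin [0.5666 0.0971]
```

View pics/cmp3.png

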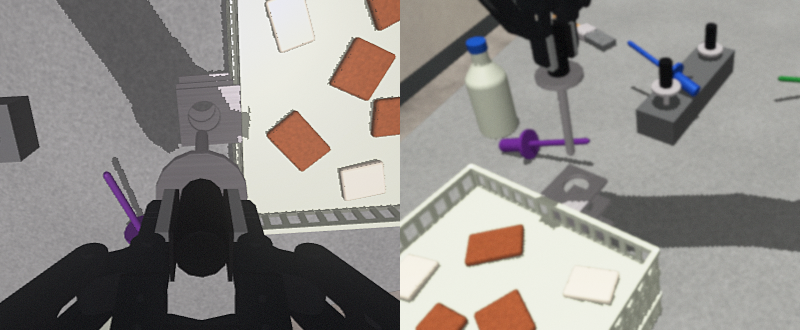

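Request:
carry_out(
  deltas=[
    [[1.5,-0.15,0.15,-0.5,0,0,0],[1.5,0,0,-1,0,0,0],[1.5,0,0,-1,0,0,0],[1.5,0,0,-1,0,0,0],[1.5,0,0,-1,0,0,0],[1.5,0,0,-1,0,0,0],[1.5,0,0,0,0,0,0],[1.5,0,0,0,0,0,0]],
  ],
)

```text
t: 8.17
ee_pos: [0.5611, 0.101, 0.2264]
orientation: [0.135, 0.991, -0.0, -0.001]
wrist_force: [0.3, -0.4, -1.6]
width: 0.0205
```

```bash
python3 snap.py w9;  python3 - <<'E'
from h import *
p,d=arm.read_camera('side'); cv2.imwrite('pics/side4.png',p[:,:,::-1]); np.save('pics/side4.npy',d)
a=cv2.imread('pics/w9.png'); b=cv2.imread('pics/side4.png')
cv2.imwrite('pics/cmp4.png',np.hstack([cv2.resize(a[160:360,220:420],(400,400)),cv2.resize(b[240:400,150:310],(400,400))]))
E
python3 shaft.py side side4 .564 .099 .121 .195; python3 shaft.py wrist w9 .564 .099 .121 .2
```

```text
8.1667 [0.56109222 0.10099671 0.22637782] [ 1.34974625e-01  9.90848698e-01 -3.39132029e-04 -7.70070615e-04] 0.020511583123551655 [ 0.28019752 -0.42855771 -1.61361689]
side 414 z 0.1211 0.1927 axis xy [0.565  0.1003] slope [-0.022  0.003] at zmin [0.5658 0.1002]
wrist 179 z 0.1212 0.1554 axis xy [0.5635 0.1004] slope [-0.03   0.017] at zmin [0.564  0.1001]
```

View pics/cmp4.png

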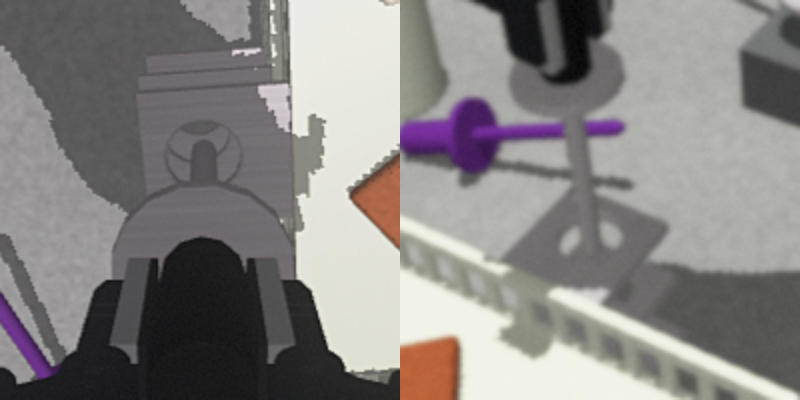

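Request:
carry_out(
  deltas=[
    [[1.5,0,-0.1,-0.5,0,0,0],[1.5,0,0,-0.7,0,0,0],[1.5,0,0,-0.7,0,0,0],[1.5,0,0,-0.7,0,0,0],[1.5,0,0,-0.7,0,0,0],[1.5,0,0,-0.7,0,0,0],[1.5,0,0,0,0,0,0]],
  ],
)

```text
t: 8.85
ee_pos: [0.5606, 0.1, 0.1855]
orientation: [0.135, 0.991, -0.0, -0.001]
wrist_force: [0.1, -0.8, -1.9]
width: 0.0205
```

Request:
carry_out(
  deltas=[
    [[1.5,0,0,-0.5,0,0,0],[1.5,0,0,-0.7,0,0,0],[1.5,0,0,-0.7,0,0,0],[1.5,0,0,-0.7,0,0,0],[1.5,0,0,-0.6,0,0,0],[1.5,0,0,0,0,0,0]],
  ],
)

```text
t: 9.35
ee_pos: [0.5608, 0.0999, 0.1538]
orientation: [0.135, 0.991, -0.0, -0.001]
wrist_force: [0.2, -0.3, -1.3]
width: 0.0208
```

Request:
carry_out(
  deltas=[
    [[1.5,0,0,-0.5,0,0,0],[1.5,0,0,-0.5,0,0,0],[1.5,0,0,-0.4,0,0,0],[1.5,0,0,-0.3,0,0,0],[1.5,0,0,0,0,0,0],[1.5,0,0,0,0,0,0]],
  ],
)

```text
t: 9.85
ee_pos: [0.5614, 0.1001, 0.1381]
orientation: [0.135, 0.991, -0.0, -0.0]
wrist_force: [1.1, 0.6, -1.5]
width: 0.0207
```

Request:
carry_out(
  deltas=[
    [[1.5,0,0,-0.2,0,0,0],[1.5,0,0,-0.2,0,0,0],[1.5,0,0,0,0,0,0],[1.5,0,0,0,0,0,0]],
  ],
)

```text
t: 10.18
ee_pos: [0.5614, 0.1001, 0.1342]
orientation: [0.135, 0.991, -0.0, -0.0]
wrist_force: [0.2, 0.5, -0.9]
width: 0.0204
```

```bash
python3 snap.py w10;  python3 - <<'E'
from h import *
p,d=arm.read_camera('side'); cv2.imwrite('pics/side5.png',p[:,:,::-1]); np.save('pics/side5.npy',d)
a=cv2.imread('pics/w10.png'); b=cv2.imread('pics/side5.png')
cv2.imwrite('pics/cmp5.png',np.hstack([cv2.resize(a[160:400,200:440],(400,400)),cv2.resize(b[240:400,150:310],(400,400))]))
for n,f in(('side','side5'),):
    v,u=np.mgrid[0:480,0:640]; W=px2w(n,np.c_[u.ravel(),v.ravel()],d.ravel()).reshape(-1,3)
    m=(np.hypot(W[:,0]-.563,W[:,1]-.099)<.022)&(W[:,2]>.1)&(W[:,2]<.14); print(np.percentile(W[m][:,2],[5,25,50,75,95]))
E
```

```text
10.1833 [0.56141237 0.10007286 0.13424332] [ 1.34968173e-01  9.90849934e-01 -1.89191604e-05 -4.10008002e-06] 0.020432475313623532 [ 0.21873419  0.5154941  -0.87900722]
[0.12014278 0.12098829 0.12162095 0.12291897 0.13746099]
```

View pics/cmp5.png

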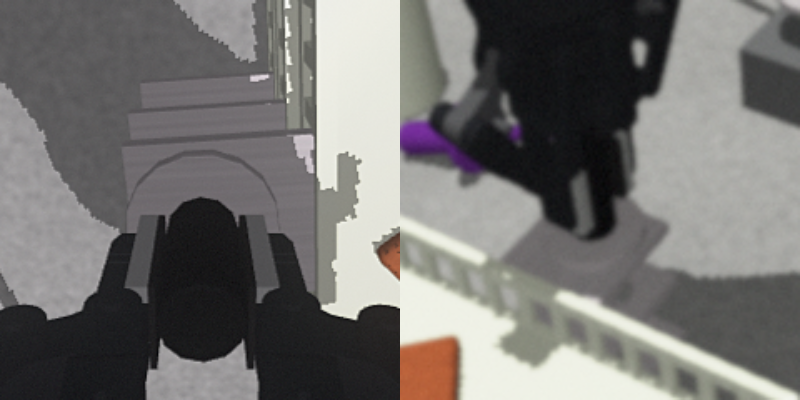

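Request:
carry_out(
  deltas=[
    [[1.5,0,0,-0.1,0,0,0],[1.5,0,0,-0.1,0,0,0],[1.5,0,0,0,0,0,0],[1.5,0,0,0,0,0,0]],
  ],
)

```text
t: 10.62
ee_pos: [0.5619, 0.1001, 0.1333]
orientation: [0.135, 0.991, 0.0, 0.001]
wrist_force: [-1.9, 0.4, 9.9]
width: 0.0208
```

Request:
carry_out(
  deltas=[
    [[1.5,0,0,0.05,0,0,0],[2.0,0,0,0,0,0,0],[2.4,0,0,0,0,0,0],[3,0,0,0,0,0,0],[5,0,0,0,0,0,0],[6,0,0,0,0,0,0],[6,0,0,0,0,0,0],[6,0,0,0,0,0,0],[6,0,0,0,0,0,0]],
  ],
)

```text
t: 11.37
ee_pos: [0.5614, 0.1001, 0.1327]
orientation: [0.135, 0.991, -0.0, -0.0]
wrist_force: [-0.0, 0.1, 0.8]
width: 0.0599
```

```bash
python3 snap.py w11
```

```text
11.3667 [0.56141429 0.10007318 0.13269014] [ 1.34964860e-01  9.90850384e-01 -2.77778422e-05 -3.88313009e-05] 0.059930150782779225 [-0.04698943  0.08913361  0.76003772]
```

View pics/w11.png

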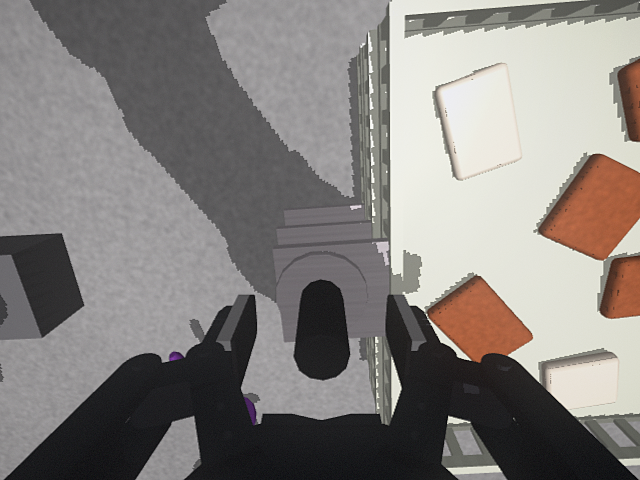

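Fingers are open and clear of the grip (grip at about (322,330), pads at 245 and 398), and the flange is flat on the tongue. Next I retreat straight up and check.

Request:
carry_out(
  deltas=[
    [[6,0,0,0.5,0,0,0],[6,0,0,1.5,0,0,0],[6,0,0,2.5,0,0,0],[6,0,0,3,0,0,0],[6,0,0,3,0,0,0],[6,0,0,2,0,0,0],[6,0,0,0,0,0,0],[6,0,0,0,0,0,0],[6,0,0,0,0,0,0],[6,0,0,0,0,0,0]],
  ],
)

```text
t: 12.25
ee_pos: [0.5608, 0.1, 0.2567]
orientation: [0.135, 0.991, -0.0, -0.001]
wrist_force: [-0.8, 0.1, -0.3]
width: 0.06
```

```bash
python3 snap.py w12; python3 - <<'E'
from h import *
p,d=arm.read_camera('side'); cv2.imwrite('pics/side6.png',p[:,:,::-1])
a=cv2.imread('pics/w12.png'); b=cv2.imread('pics/side6.png')
cv2.imwrite('pics/cmp6.png',np.hstack([a[80:480,120:520],cv2.resize(b[200:400,130:330],(400,400))]))
z=np.load('pics/w12.npz'); v,u=np.mgrid[0:480,0:640]
for n,dd,T in(('wrist',z['d'],z['T']),('side',d,None)):
    W=px2w(n,np.c_[u.ravel(),v.ravel()],dd.ravel(),T)
    near=np.hypot(W[:,0]-.563,W[:,1]-.1)<.03
    for lo,hi in((.116,.124),(.155,.180)):
        m=near&(W[:,2]>lo)&(W[:,2]<hi); 
        if m.sum()>10: print(n,m.sum(),W[m].mean(0).round(4),'zmed',np.median(W[m][:,2]).round(4),'z98',np.percentile(W[m][:,2],98).round(4), 'xy range',W[m].min(0).round(4),W[m].max(0).round(4))
E
```

```text
12.25 [0.56076984 0.09995848 0.25672852] [ 1.34937788e-01  9.90853629e-01 -3.59421775e-04 -8.65926389e-04] 0.05995918957541846 [-0.84899555  0.05005335 -0.31732636]
wrist 1435 [0.5566 0.1012 0.1202] zmed 0.1203 z98 0.1218 xy range [0.5384 0.0758 0.116 ] [0.591  0.1235 0.1237]
wrist 755 [0.561  0.1001 0.167 ] zmed 0.1679 z98 0.1695 xy range [0.5517 0.0888 0.1551] [0.5732 0.1103 0.1699]
side 756 [0.5605 0.1059 0.12  ] zmed 0.1202 z98 0.1226 xy range [0.5401 0.0766 0.116 ] [0.5923 0.1244 0.124 ]
side 366 [0.5618 0.1032 0.165 ] zmed 0.1674 z98 0.1695 xy range [0.553  0.0879 0.1551] [0.5741 0.1112 0.1698]
```

View pics/cmp6.png

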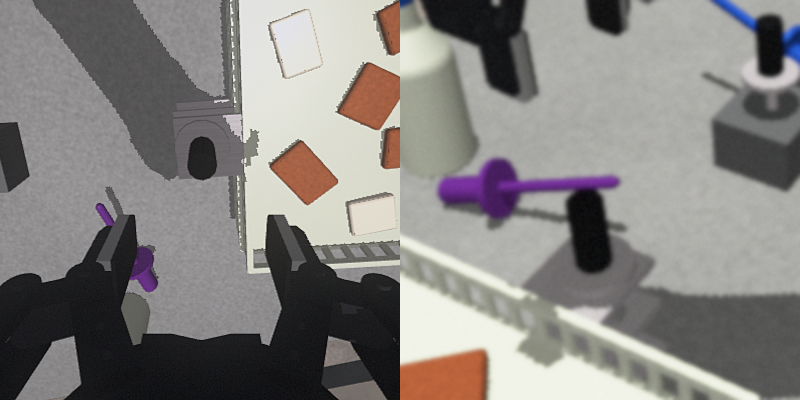

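The flange top is at 0.120 m and the grip top at 0.168 m, both the home heights. The pin is about 4 mm from the hole's centre and upright, and the gripper is clear. Handing in.

```bash
python3 -c "
from rig import arm
print(arm.sign_off())"
```

```text
the job is handed in; nothing more can be done
None
```

The longest pin (the middle black grip) is threaded down through all three eyes with its flange on the top eye. I lowered it by hand until the flange made contact, at about 10 N, then opened the fingers, moved the gripper up clear and handed the job in. The robot's clock read about 12.3 s.

**Last checks:**
- **Height:** the flange top measured 0.120 m and the grip top 0.168 m, exactly the home heights.
- **Position:** the grip's centre is about 4 mm from the top hole's centre, against the 16 mm allowed.
- **Upright:** the pin stands upright in the pictures. I measured its tilt at about 0.02–0.03 rad while it was held, and did not measure it again after letting go.
- **Gripper:** it is clear of the pin, with no force on the wrist.

**What went differently or disagreed:**
- **Look-alikes:** the blue, green and purple pins fell over during the first few seconds. I believe they toppled by themselves: green and purple were well away from the arm, and the wrist force stayed near zero. Blue came to rest leaning on the stand; I kept clear of it, and saw nothing fall off the bench.
- **Camera disagreement:** the cameras differed by up to 5 mm on where the pin and eye were. I aimed mainly by the wrist camera, which also showed the middle and bottom eyes about 3–4 mm out of line with the top one.

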